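Clamp a knob head and its face disc in the glue-up jig

ROBOT

A 6-joint arm with a two-finger parallel gripper is mounted at the origin on the work surface. World frame = base frame: x ahead of the robot, y to its left, z up, the work surface at z = 0. Lengths are in mm, angles in rad, forces in N, time in s.
With the tool pointing down it reaches from about 275 to 1000 mm from the base axis. Payload 8.4 kg.
Tool frame: the origin (TCP) lies at the very end of the fingers, on their centre line; the grasp point (between the pads) lies 19 mm behind it; z points along the fingers, y is the direction in which the jaws open and shut (so a half turn about z gives the same grasp; the last joint's range is limited). The gripper opens to 85 mm and grips with 20 to 120 N. Pads are 22 mm wide; open, the fingers measure 114 mm over their backs; the gripper's body (76 mm by 85 mm) begins 54 mm behind the grasp point. The pads swing forward as they close: fully open they stand 13 mm farther back than shut.
Start: joints at [-1.182, 0.353, 1.633, -0, 1.155, -0.002], TCP at [238.079, -577.881, 231.281] pointing down, gripper open.
Joint ranges: [-2.63, 2.63], [-0.92, 2.1], [0.06, 2.66], [-1.3, 4.44], [0, 2.69], [-3.02, 3.02]. Speed limits (rad/s): [2.22, 2.22, 2.79, 3.14, 3.14, 3.14].

INTERFACE

Orientations are given as [roll, pitch, yaw] about the fixed x, y, z axes, in that order (R = Rz(yaw) Ry(pitch) Rx(roll)).
In Python, from rig import r, vision gives the robot as it stands.
- The arm moves only by the tool move_arm, never from a script. Its argument "series" is text: rows parted by semicolons, each of 7 numbers parted by spaces: the closure, from -1 (fully open) to 1 (shut), then the shift along the tool's x, y, z in units of 40 mm (1.0 is 40 mm), then the turn, a rotation vector about the tool's x, y, z in degrees. In form: grip tx ty tz ax ay az; .... A call has 1 to 20 rows; each row shifts and turns the pose as measured when the row begins, along the tool's axes as they then stand; what a row does not reach is not made up. A row lasts 1/8 s, in which the tool goes at most 62.5 mm and 10.7 degrees, less where a joint would pass 70% of its speed; a pose out of reach is approached as far as the arm can. A call is refused whole if a number of a shift passes 1 or a number of a turn 10.7, either way. A call with a gripper value outside its range is refused whole. The fingers move at their own pace and stop on an object; "grip_force" is the grip in N (left out, the last holds). Time passes only in rows, so rows that do not move let the fingers close. It gives the time, the measured TCP pose, the force and the opening at its end, in the units of the state.
- r.sense(): the state, without advancing time (a new reading comes with each control period).
- vision.grab_frame(name): name is "scene" or "top" or "wrist"; returns the picture (420x560x3 uint8, red, green, blue); there is no depth.
- vision.camera_params(name): a dict with "fx", "fy", "cx", "cy" (pixels), "k1" (the pictures are not rectified: a ray, as slopes to the right and down, at radius r is drawn at 1 + k1 r^2 times it, then the intrinsics apply), "position" and "rotation" of the camera in the world. Camera axes: x right, y up, looking along -z (the intrinsics and any distortion apply to the point x, -y, -z); pixel columns grow to the right and rows downward; lengths in mm; the calibration is good to about 2 mm. A picture is of the moment at which its call begins: read the wrist's pose just before it. camera_params takes no time and is no camera call; for the wrist camera it gives the pose at the moment of the call.
- r.sign_off(): hands the job in, once; it reports no verdict.
The state is a dict: "clock": time; "qpos": joint angles; "qvel": joint speeds; "joint_efforts": joint torques, N m; "eef_pos": TCP position; "tcp_rot": TCP orientation; "contact_force": force on the tool from outside, world axes, zero at the start; "wrist_torque": the same for the moment, N m; "opening": opening from 0.0 (shut) to 1.0 (fully open).
Only numpy, scipy, OpenCV 4.12 (cv2) and the standard library are available. Lean on these libraries where they do the work, as an engineer would, in place of code of your own. Each camera call takes 0.05 s, during which the arm holds its last target. There are 200 camera calls.

TASK

Load the glue-up jig: stand the dark wooden knob head between the four guide posts, lay the white face disc flat on top of it, also between the posts, then swing the hinged cover over them and press its front end down slowly until the catch snaps over and holds it shut. Press only as hard as the catch needs (it snaps at about 12 N; a push or knock of 50 N on the cover would bend it), and leave the glue bottle, the screwdriver and the finished knob where they are.

Things in the scene. Friction and masses are not known exactly. Their poses are not given: they have to be found in the camera images.
- jig: jig fixed to the table: plywood base 150 (x) x 110 (y) x 20 mm high. Origin: centre of its underside; z up; x runs from the catch end (-x, nearer the robot) to the hinge end. Four upright 8 mm guide posts, 29 mm tall, tapered tips, at x, y = +-21.9 mm, form a pocket 54 mm across with 35 mm finger gaps between posts; when placing, grip along the jig's y (the open cover stands on the +x side)
- pocket (a point): centre of the pocket's floor, between the posts, on top of the base (20 mm above the table); axes as the jig's
- cover (a joint): cover angle, rad: 0 = shut and held by the catch, pi/2 = upright; starts at 1.9 to 2.2, leaning back. Stiff hinge (0.11 N m): it stays where left. Coming down it meets the sprung catch at about 0.12; the catch resists (about 12 N at the front end at first) until slipped past at about 0.06, then holds it at 0 to 0.01. Let go too early, it springs back to about 0.12
- cover_hinge (a point): on the hinge axis (parallel to the jig's y), 55 mm to the +x side of the pocket's centre, 53 mm above the table, level with the underside of the shut cover plate. Axes turn with the cover (shut: as the jig's)
- cover_tab (a point): the place to press: on the outer face (top when shut) of the cover, mid-width, 98 mm from the hinge axis. The cover is an aluminium plate 56 mm wide, 6 mm thick, reaching 112 mm from the hinge axis; shut, its top is 59 mm above the table and this point 43 mm to the -x side of the pocket's centre. Its z points out of the outer face, its -x away from the hinge along the plate
- head: turned knob head of dark wood: solid cylinder 50 mm diameter, 22 mm tall, foot edge bevelled 3 mm, standing on the table. Origin at the centre of its underside, z up
- disc: white face disc: 50 mm diameter, 8 mm thick, lying flat on the table, either face may go up. Origin at the centre of its underside as it starts, z up
- glue: white glue bottle 52 mm diameter, 150 mm tall, standing; leave it alone. Origin at the centre of its foot
- driver: screwdriver lying on the table; leave it alone. Its axis is x
- finished: finished knob standing on its face with its 14 mm stem up: 38 mm diameter, 75 mm tall; leave it alone. Origin at the centre of its foot
Mind the look-alikes: they are no part of the job. Of the things like the jig, leave any that is blue; of the rest the smaller one is meant. Of the things like the disc, leave any that is blue; of the rest the smaller one is meant.

How it is judged:
By the outcome, as a careful person would: the job done as asked, in the order asked, and still so for the second after the job is handed in, with the robot touching nothing.
It also fails if it takes over 67 s, if anything falls off the work surface, if the arm or the gripper's body presses on something with over 40 N, if the wrist force passes 120 N, or if a joint passes its speed limit or range.

## Working session

There is one attempt and no reset: what is moved stays moved. The work goes in short steps, Python scripts to look and compute and a tool call to move; the robot and the scene stay as the last step left them, time stands still between calls to the robot, and variables do not carry over. Pictures are saved under pics/ and viewed, about 8 in all and at most 12, crops included, and the job is handed in when it is done.

Besides the shell and the picture viewer there is one more tool, called after ">>>" as name(argument=value, ...), one argument or row to a line, values as JSON. move_arm: Moves the arm, as the interface text tells. Its arguments: {"type":"object","properties":{"series":{"type":"string"},"grip_force":{"type":"number"}},"required":["series"]}

```bash
ls; mkdir -p pics; python3 - <<'E'
from rig import r, vision
import cv2
print(r.sense())
for n in("scene","top"):
    f=vision.grab_frame(n); cv2.imwrite(f"pics/{n}0.png",f[:,:,::-1]); print(n,vision.camera_params(n))
E
```

```text
pics
{'clock': 0.0, 'qpos': array([-1.18238364e+00,  3.53662011e-01,  1.63415419e+00, -4.88847701e-05,
        1.15519260e+00, -2.35411084e-03]), 'qvel': array([ 5.90982173e-04,  1.20586736e-03,  7.34915946e-05, -1.05813057e-04,
       -5.32104792e-05,  9.47209877e-04]), 'joint_efforts': array([-2.42853464e-03, -6.05253482e+01, -3.42067838e+01, -1.54900708e-04,
        9.49464535e-03,  9.46552490e-07]), 'eef_pos': array([ 237.88903933, -577.43040879,  230.54444112]), 'tcp_rot': array([-3.14017640e+00,  4.13614493e-05,  3.90786595e-01]), 'contact_force': array([-0.09273259, -0.5091675 ,  0.16755972]), 'wrist_torque': array([ 0.02424226,  0.02641538, -0.03303195]), 'opening': 0.9978565252434605}
scene {'fx': 465.4042731702555, 'fy': 465.4042731702555, 'cx': 276.744275851135, 'cy': 212.60362886880839, 'k1': -0.10727753122086175, 'position': array([1108.31524701,  819.89105673, 1130.13041031]), 'rotation': array([ 0.76211833, -0.01371745,  2.50232629])}
top {'fx': 400.5490140985977, 'fy': 400.5490140985977, 'cx': 281.7179932917146, 'cy': 215.70758317704613, 'k1': -0.030947656570886408, 'position': array([ 356.40198547,   14.00746006, 1077.91525018]), 'rotation': array([ 0.12598548,  0.0020264 , -1.56195617])}
```

View pics/scene0.png

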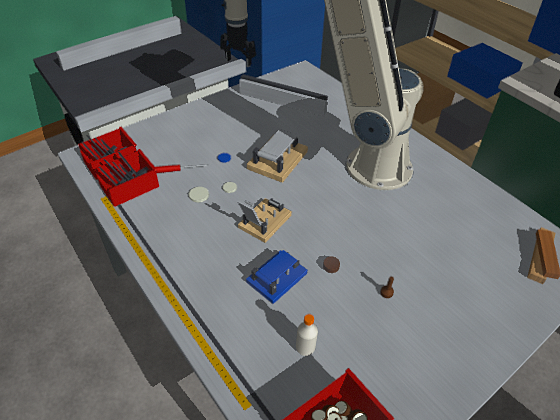

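View pics/top0.png

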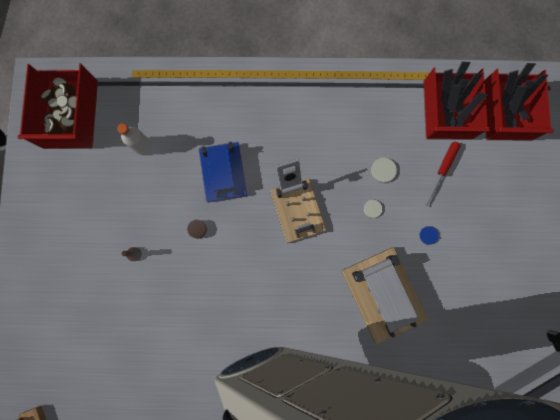

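The scene shows the small plywood jig (top view ~300,210), smaller white disc (373,209), dark head (197,229), finished knob (132,254), and the bottle (132,137). The large jig, blue jig, larger white disc and blue disc are decoys.

```bash
cat > h.py <<'E'
import numpy as np, cv2
from scipy.spatial.transform import Rotation as R
def cam(p): return R.from_euler('xyz',p['rotation']).as_matrix(), np.array(p['position'])
def ray(p,uv):
    M,c=cam(p); d=np.array([(uv[0]-p['cx'])/p['fx'],(uv[1]-p['cy'])/p['fy']]); s=d.copy()
    for _ in range(20): s=d/(1+p['k1']*(s@s))
    v=M@np.array([s[0],-s[1],-1]); return c,v
def onz(p,uv,z):
    c,v=ray(p,uv); return c+v*(z-c[2])/v[2]
def proj(p,X):
    M,c=cam(p); q=M.T@(np.array(X,float)-c); s=np.array([q[0],-q[1]])/-q[2]; s=s*(1+p['k1']*(s@s))
    return np.array([p['cx']+p['fx']*s[0],p['cy']+p['fy']*s[1]])
def tri(p1,u1,p2,u2):
    (a,d),(b,e)=ray(p1,u1),ray(p2,u2); t=np.linalg.lstsq(np.c_[d,-e],b-a,rcond=None)[0]
    P,Q=a+d*t[0],b+e*t[1]; return (P+Q)/2,np.linalg.norm(P-Q)
E
python3 - <<'E'
from rig import vision
from h import *
P={n:vision.camera_params(n) for n in("scene","top")}
I={n:cv2.imread(f"pics/{n}0.png") for n in P}
def blobs(n,lo,hi,roi,z,lab):
    x0,y0,x1,y1=roi; h=cv2.cvtColor(I[n],cv2.COLOR_BGR2HSV)[y0:y1,x0:x1]
    m=cv2.inRange(h,lo,hi)
    for c in cv2.findContours(m,0,2)[0]:
        if cv2.contourArea(c)>40:
            M=cv2.moments(c); u=(M['m10']/M['m00']+x0,M['m01']/M['m00']+y0)
            q=np.array([onz(P[n],k[0]+[x0,y0],z)[:2] for k in c],np.float32)
            print(n,lab,np.round(u,1),cv2.contourArea(c),onz(P[n],u,z).round(1),'rect',cv2.minAreaRect(q), 'circ',cv2.minEnclosingCircle(q))
h=cv2.cvtColor(I['top'],cv2.COLOR_BGR2HSV)
for u in((373,209),(384,170),(197,229),(282,200),(300,225),(132,254)): print(u,h[u[1],u[0]])
h=cv2.cvtColor(I['scene'],cv2.COLOR_BGR2HSV)
for u in((230,187),(199,195),(331,264),(260,225)): print(u,h[u[1],u[0]])
blobs('top',(15,20,150),(50,90,255),(355,150,405,225),8,'disc')
blobs('top',(0,40,20),(15,255,130),(170,205,220,250),22,'head')
blobs('top',(8,80,90),(25,255,255),(260,170,335,250),20,'jig')
blobs('scene',(15,20,130),(50,90,255),(180,175,245,210),8,'disc')
blobs('scene',(0,40,20),(15,255,130),(310,245,350,280),22,'head')
a=cv2.resize(I['top'][165:250,255:335],None,fx=7,fy=7,interpolation=2)
b=cv2.resize(I['scene'][185:245,225:300],None,fx=7,fy=7,interpolation=2)
cv2.imwrite('pics/topjig.png',a);print(a.shape)
o=np.zeros((600,800,3),np.uint8); o[:595,:400]=cv2.resize(a,(400,595))[:595]
cv2.imwrite('pics/scenejig.png',b);print(b.shape)
E
```

```text
(373, 209) [ 36  16 155]
(384, 170) [ 35  18 154]
(197, 229) [ 8 65 74]
(282, 200) [ 17  91 143]
(300, 225) [ 17  43 137]
(132, 254) [ 6 27 47]
(230, 187) [ 39  26 183]
(199, 195) [ 37  26 180]
(331, 264) [ 8 88 87]
(260, 225) [108  27  94]
top head [196.5 228.8] 220.0 [453.1 242.9  22. ] rect ((452.7127990722656, 242.98886108398438), (42.58689498901367, 45.565608978271484), 0.5384528636932373) circ ((453.99517822265625, 243.00091552734375), 23.737152099609375)
top jig [297.7 212.6] 1430.5 [499.1 -25.2  20. ] rect ((505.8382568359375, -25.27375030517578), (145.60382080078125, 106.50414276123047), 18.173250198364258) circ ((505.0521240234375, -24.19327163696289), 87.85665130615234)
scene disc [198.4 194. ] 210.0 [ 623.8 -261.2    8. ] rect ((623.4365234375, -261.67535400390625), (69.77799224853516, 66.66081237792969), 54.086952209472656) circ ((623.377197265625, -261.6323547363281), 38.31001663208008)
scene disc [229.4 186.8] 96.5 [ 516.9 -229.     8. ] rect ((515.7021484375, -229.1913299560547), (45.328739166259766, 51.30323028564453), 1.1540637016296387) circ ((517.5739135742188, -229.22506713867188), 26.685958862304688)
scene head [331.5 264.2] 188.0 [459.6 247.2  22. ] rect ((459.86773681640625, 247.7733612060547), (57.7440185546875, 45.2122802734375), 49.455867767333984) circ ((459.1470642089844, 248.0846710205078), 30.34593391418457)
(595, 560, 3)
(420, 525, 3)
```

View pics/topjig.png

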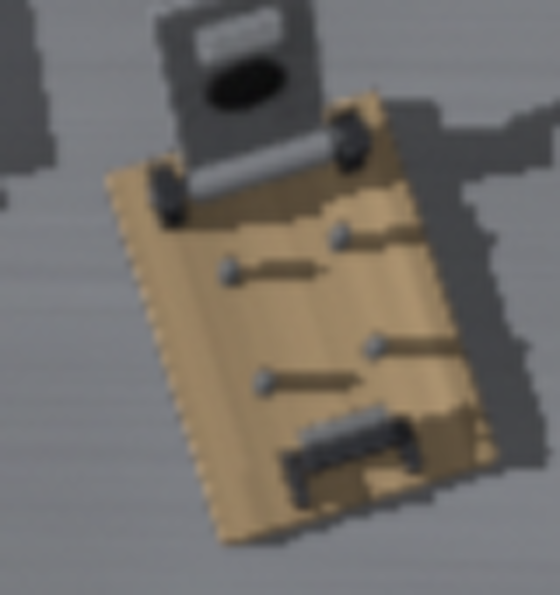

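View pics/scenejig.png

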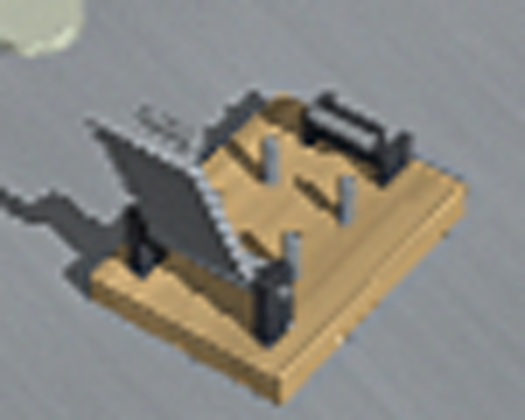

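Top crop shows post tips at crop px (230,270), (340,235), (263,381), (375,346), the catch at bottom and the cover leaning back at top; the scene crop agrees.

```bash
python3 - <<'E'
from rig import vision
from h import *
p=vision.camera_params("top");s=vision.camera_params("scene")
T=[onz(p,((x+.5)/7-.5+255,(y+.5)/7-.5+165),49)[:2] for x,y in((230,270),(340,235),(263,381),(375,346))]
T=np.array(T);print(T.round(1),T.mean(0).round(1))
for a,b in((2,0),(3,1),(1,0),(3,2)): d=T[b]-T[a];print(np.linalg.norm(d),np.degrees(np.arctan2(d[1],d[0])))
I=cv2.imread('pics/top0.png');h=cv2.cvtColor(I,cv2.COLOR_BGR2HSV)
m=cv2.inRange(h[195:223,360:386],(20,11,100),(60,60,255))
for c in cv2.findContours(m,0,2)[0]:
    M=cv2.moments(c)
    if M['m00']>30:
        u=(M['m10']/M['m00']+360,M['m01']/M['m00']+195)
        print('disc',u,M['m00'],onz(p,u,8)); print(tri(p,u,s,(229.4,186.8)))
print('head',tri(p,(196.5,228.8),s,(331.5,264.2)))
w=vision.camera_params('wrist');from rig import r;q=r.sense()
M=R.from_euler('xyz',q['tcp_rot']).as_matrix()
print('wristcam in tool',M.T@(w['position']-q['eef_pos']),(M.T@cam(w)[0]).round(3),w['fx'])
E
```

```text
[[519.7   2.7]
 [533.3 -38.1]
 [478.3  -9.8]
 [491.7 -51.2]] [505.8 -24.1]
43.24449766331934 16.780838510059514
43.53054417321184 17.429941168758166
43.006762465170624 108.3333467180559
43.493064025120745 107.94273504359923
disc (372.51962883654534, 208.28551034975018) 233.5 [ 514.20822912 -227.77604597    8.        ]
(array([ 515.43452891, -229.10330351,    6.47369049]), np.float64(2.7129093983509565))
head (array([454.52466043, 243.93238666,  14.56412665]), np.float64(1.8001433142771202))
wristcam in tool [  83.58596818   -0.20991883 -141.08767512] [[ 0.     0.946  0.325]
 [ 1.    -0.     0.   ]
 [ 0.     0.325 -0.946]] 295.0664956284158
```

>>> move_arm(
  series="-1 0.71 -0.94 0 0 0 0;-1 0.71 -0.94 0 0 0 0;-1 0.71 -0.94 0 0 0 0;-1 0.71 -0.94 0 0 0 0;-1 0.71 -0.94 0 0 0 0;-1 0.71 -0.94 0 0 0 0;-1 0.71 -0.94 0 0 0 0;-1 0.71 -0.94 0 0 0 0;-1 0.71 -0.94 0 0 0 0;-1 0.71 -0.94 0 0 0 0;-1 0.71 -0.94 0 0 0 0;-1 0.71 -0.94 0 0 0 0;-1 0.71 -0.94 0 0 0 0;-1 0.71 -0.94 0 0 0 0;-1 0.71 -0.94 0 0 0 0;-1 0.71 -0.94 0 0 0 0;-1 0.71 -0.94 0 0 0 0;-1 0.71 -0.94 0 0 0 0",
  grip_force=40,
)

```text
clock: 2.35
eef_pos: [456.5, 267.3, 229.5]
tcp_rot: [-3.14, -0.001, 0.386]
contact_force: [0.8, 0.1, -0.1]
opening: 0.997
```

>>> move_arm(
  series="-1 0 0.4 0.25 0 0 -10.3;-1 0 0.2 0.25 0 0 -10.3;-1 0 0 0.25 0 0 -10.3;-1 0 0 0.25 0 0 -10.3;-1 0 0 0.25 0 0 -10.3;-1 0 0 0.25 0 0 -10.3;-1 0 0 0.25 0 0 -10.3;-1 0 0 0.25 0 0 -10.3;-1 0 0 0.25 0 0 -10.3;-1 0 0 0.25 0 0 -10.3;-1 0 0 0.25 0 0 -10.3;-1 0 0 0 0 0 -10.3;-1 0 0 0 0 0 -10.3;-1 0 0 0 0 0 -10.3;-1 0 0 0 0 0 -10.3;-1 0 0 0 0 0 -10.3;-1 0 0 0 0 0 -10.3;-1 0 0 0 0 0 0",
)

```text
clock: 4.6
eef_pos: [463.2, 247.4, 110.2]
tcp_rot: [3.14, -0.01, -2.737]
contact_force: [-0.2, 0.4, -0.4]
opening: 1.0
```

```bash
cat > w.py <<'E'
from rig import r, vision
from h import *
def wrist(name):
    q=r.sense(); p=vision.camera_params('wrist'); f=vision.grab_frame('wrist')[:,:,::-1].copy(); cv2.imwrite(f'pics/{name}.png',f)
    return q,p,f
def totool(q,X): # shift in tool units
    M=R.from_euler('xyz',q['tcp_rot']).as_matrix(); return (M.T@(np.array(X)-q['eef_pos'])/40).round(3)
E
python3 - <<'E'
from w import *
q,p,f=wrist('w1'); print(q['clock'],q['eef_pos'],q['tcp_rot'],q['qpos'].round(2)); print(proj(p,[454,243.5,22]))
E
```

```text
4.6 [463.21451898 247.36952772 110.17976292] [ 3.13998314 -0.01031082 -2.73706993] [ 0.49  0.36  1.94  0.    0.85 -1.49]
[276.15048042 207.79599503]
```

View pics/w1.png

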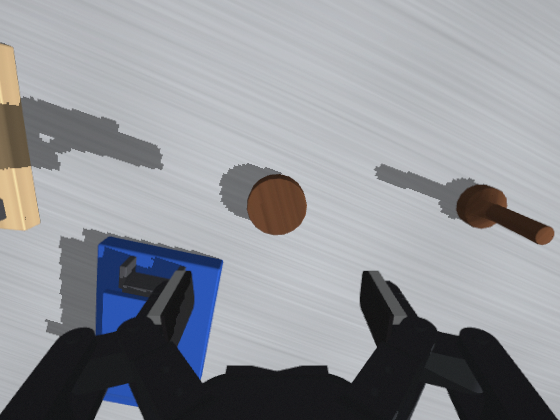

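The wrist view shows the head's top face at about (277,205), centred between the fingers; blue jig at left rear is clear of the right/left fingers' descent.

```bash
python3 - <<'E'
from w import *
p=vision.camera_params('wrist'); q=r.sense(); f=cv2.imread('pics/w1.png')
h=cv2.cvtColor(f,cv2.COLOR_BGR2HSV)[150:250,225:330]
print(h[54,51],h[27,50])
m=cv2.inRange(h,(0,90,65),(20,255,255))
c=max(cv2.findContours(m,0,2)[0],key=cv2.contourArea)
Q=np.array([onz(p,k[0]+[225,150],22)[:2] for k in c],np.float32)
(cx,cy),rr=cv2.minEnclosingCircle(Q);e=cv2.fitEllipse(Q);print((cx,cy),rr,e)
print(totool(q,[e[0][0],e[0][1],3]))
E
```

```text
[ 11 141 101] [ 10 130  51]
(452.2659912109375, 243.49559020996094) 25.014568328857422 ((452.9534606933594, 243.4997100830078), (47.22523880004883, 48.47999954223633), 61.50341033935547)
[0.247 0.007 2.682]
```

>>> move_arm(
  series="-1 0.1 0 0.5 0 0 0;-1 0.1 0 0.5 0 0 0;-1 0.05 0 0.5 0 0 0;-1 0 0 0.5 0 0 0;-1 0 0 0.25 0 0 0;-1 0 0 0.1 0 0 0;-1 0 0 0 0 0 0",
)

```text
clock: 5.52
eef_pos: [453.7, 243.7, 14.3]
tcp_rot: [3.14, -0.008, -2.765]
contact_force: [0.6, 0.5, -1.1]
opening: 1.0
```

```bash
cat >> w.py <<'E'
def rel(X,rpy):
    q=r.sense(); M=R.from_euler('xyz',q['tcp_rot']); T=R.from_euler('xyz',rpy)
    print(round(q['clock'],2),q['eef_pos'].round(1),q['tcp_rot'].round(3),q['contact_force'].round(1),round(q['opening'],3),'shift',totool(q,X),'turn',np.degrees((M.inv()*T).as_rotvec()).round(2))
E
python3 -c "
from w import *
rel([453,243.5,2.5],[np.pi,0,-2.834])"
```

```text
5.53 [453.7 243.7  14.3] [ 3.14  -0.008 -2.765] [ 0.6  0.5 -1.1] 1.0 shift [0.016 0.002 0.295] turn [ 0.07 -0.49  3.98]
```

>>> move_arm(
  series="-1 0 0 0.2 0 -0.5 4;-1 0 0 0.08 0 0 0;-1 0 0 0 0 0 0;1 0 0 0 0 0 0;1 0 0 0 0 0 0;1 0 0 0 0 0 0;1 0 0 0 0 0 0;1 0 0 0 0 0 0;1 0 0 0 0 0 0",
)

```text
clock: 6.65
eef_pos: [455.8, 244.8, 6.0]
tcp_rot: [3.139, 0.005, -2.834]
contact_force: [-1.1, 0.0, 0.0]
opening: 0.566
```

```bash
python3 -c "
from w import *
rel([453,243.5,2.5],[np.pi,0,-2.834])"
```

```text
6.65 [455.8 244.8   6. ] [ 3.139  0.005 -2.834] [-1.1  0.   0. ] 0.566 shift [ 0.076 -0.009  0.086] turn [0.12 0.26 0.02]
```

>>> move_arm(
  series="1 0 0 -0.3 0 0 0;1 0 0 -0.6 0 0 0;1 0 0 -0.8 0 0 0;1 0 -0.3 -0.6 0 0 0;1 0.1 -0.8 -0.3 0 0 0;1 0.2 -0.8 0 0 0 0;1 0.2 -0.8 0 0 0 0;1 0.2 -0.7 0 0 0 0;1 0.1 -0.3 0 0 0 0;1 0 0 0 0 0 0",
)

```text
clock: 7.9
eef_pos: [471.7, 90.4, 119.7]
tcp_rot: [3.14, 0.011, -2.832]
contact_force: [0.1, 0.8, 0.8]
opening: 0.56
```

```bash
python3 - <<'E'
from w import *
q,p,f=wrist('w2'); rel([506,-24,120],[np.pi,0,-2.834]); print(proj(p,[506,-24,20]))
E
```

```text
7.95 [471.8  90.9 119.7] [ 3.14   0.011 -2.832] [ 0.3 -0.2 -0.9] 0.564 shift [ 0.06  -2.996 -0.014] turn [0.11 0.63 0.12]
[138.29831325 210.35089323]
```

View pics/w2.png

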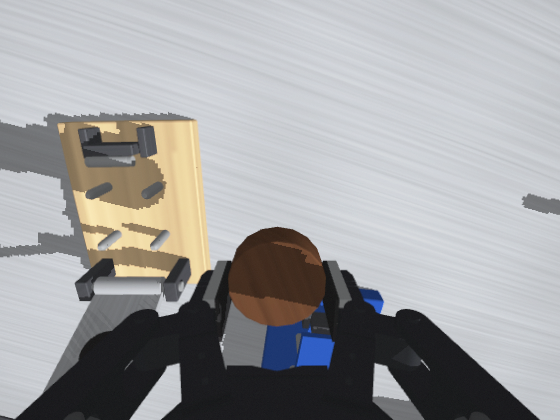

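The view shows the jig at left, with posts at about (99,190), (152,189), (110,240) and (160,238), and the head held level between pads. I'll zoom in on the posts.

```bash
python3 - <<'E'
import cv2
f=cv2.imread('pics/w2.png')[170:260,75:185]
cv2.imwrite('pics/w2c.png',cv2.resize(f,None,fx=6,fy=6,interpolation=2))
E
```

```text
(no output)
```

View pics/w2c.png

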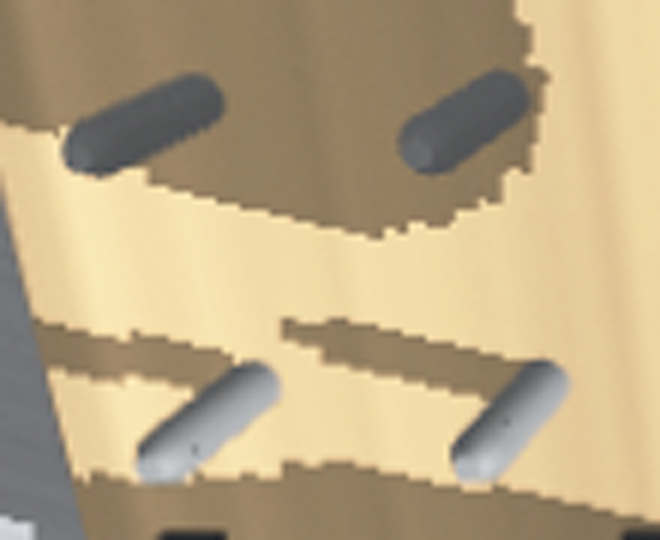

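```bash
python3 - <<'E'
from w import *
p=vision.camera_params('wrist'); q=r.sense()
for z,pts in((49,((90,150),(423,150),(160,462),(475,462))),(20,((201,98),(504,95),(257,383),(546,382)))):
    T=np.array([onz(p,((x+.5)/6-.5+75,(y+.5)/6-.5+170),z)[:2] for x,y in pts])
    d=T[[0,1,0,1]]-T[[2,3,1,0]]
    print(z,T.round(1).tolist(),T.mean(0).round(1),[(np.linalg.norm(a).round(1),np.degrees(np.arctan2(a[1],a[0])).round(1)) for a in (T[2]-T[0],T[3]-T[1],T[0]-T[1],T[2]-T[3])])
# head outline predicted, head centre at TCP + dx along tool x
M=R.from_euler('xyz',q['tcp_rot']).as_matrix()
a=np.linspace(0,2*np.pi,60)
for dx in(0,3,6):
    U=np.array([proj(p,q['eef_pos']+M@np.array([dx+25*np.cos(t),25*np.sin(t),6-22])) for t in a])
    print(dx,U.min(0).round(1),U.max(0).round(1))
f=cv2.imread('pics/w2.png'); h=cv2.cvtColor(f,cv2.COLOR_BGR2HSV)
m=cv2.inRange(h,(0,80,20),(20,255,200))[220:335,225:332]
c=max(cv2.findContours(m,0,2)[0],key=cv2.contourArea);x,y,w,hh=cv2.boundingRect(c);print('seen',x+225,y+220,x+w+225,y+hh+220)
E
```

```text
49 [[490.9, -50.3], [478.1, -9.9], [532.1, -36.9], [518.9, 3.7]] [505.  -23.4] [(np.float64(43.3), np.float64(18.0)), (np.float64(43.0), np.float64(18.4)), (np.float64(42.4), np.float64(-72.4)), (np.float64(42.7), np.float64(-72.0))]
20 [[492.2, -51.6], [478.7, -10.5], [533.8, -38.2], [520.3, 3.2]] [506.2 -24.3] [(np.float64(43.7), np.float64(17.8)), (np.float64(43.7), np.float64(18.3)), (np.float64(43.3), np.float64(-71.9)), (np.float64(43.6), np.float64(-71.9))]
0 [225.6 244.9] [326.7 331.5]
3 [225.2 239. ] [327.  326.8]
6 [224.9 233.1] [327.4 322.1]
seen 228 227 326 326
```

```bash
python3 -c "
from w import *
rel([508.7,-23.1,75],[np.pi,0,-2.828])"
```

```text
7.95 [471.8  90.9 119.7] [ 3.14   0.011 -2.832] [ 0.3 -0.2 -0.9] 0.564 shift [ 1.000e-03 -2.997e+00  1.112e+00] turn [ 0.1   0.63 -0.23]
```

>>> move_arm(
  series="1 0 -0.6 0 0 0.3 0;1 0 -0.8 0 0 0.3 0;1 0 -0.8 0 0 0 0;1 0 -0.5 0.1 0 0 0;1 0 -0.1 0.4 0 0 0;1 0 0 0.4 0 0 0;1 0 0 0.1 0 0 0;1 0 0 0 0 0 0",
)

```text
clock: 8.95
eef_pos: [507.2, -10.4, 76.4]
tcp_rot: [3.137, -0.0, -2.825]
contact_force: [0.2, -1.1, -1.5]
opening: 0.567
```

```bash
python3 -c "
from w import *
rel([508.7,-23.1,60],[np.pi,0,-2.828])"
```

```text
8.95 [507.2 -10.4  76.4] [ 3.137 -0.    -2.825] [ 0.2 -1.1 -1.5] 0.567 shift [ 0.064 -0.316  0.41 ] turn [ 0.23 -0.01  0.19]
```

>>> move_arm(
  series="1 0.07 -0.3 0 0.2 0 0.2;1 0 0 0.2 0 0 0;1 0 0 0 0 0 0;1 0 0 0 0 0 0",
)

```text
clock: 9.45
eef_pos: [508.8, -23.1, 68.6]
tcp_rot: [-3.142, 0.001, -2.828]
contact_force: [0.6, -0.6, 0.1]
opening: 0.562
```

```bash
python3 -c "
from w import *
rel([508.7,-23.1,60],[np.pi,0,-2.828])
q,p,f=wrist('w3');a=cv2.resize(f[120:360,130:430],None,fx=2,fy=2);cv2.imwrite('pics/w3c.png',a)"
```

```text
9.45 [508.8 -23.1  68.6] [-3.142e+00  1.000e-03 -2.828e+00] [ 0.6 -0.6  0.1] 0.562 shift [0.003 0.001 0.215] turn [-0.    0.06  0.  ]
```

View pics/w3c.png

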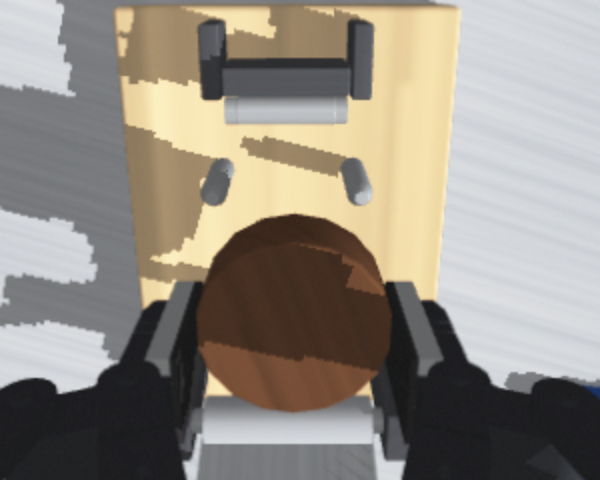

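Head hovers centred; front post tips at crop (213,196), (363,196). Checking the lateral centring numerically.

```bash
python3 - <<'E'
from w import *
p=vision.camera_params('wrist'); q=r.sense(); M=R.from_euler('xyz',q['tcp_rot']).as_matrix()
T=np.array([onz(p,(x/2-.25+130,y/2-.25+120),49) for x,y in((213,195),(362,195))])
print((T-q['eef_pos'])@M, np.linalg.norm(T[0]-T[1]))
a=np.linspace(0,2*np.pi,90)
for dx in(0,3,6):
  for b in (6,4):
    U=np.array([proj(p,q['eef_pos']+M@np.array([dx+25*np.cos(t),25*np.sin(t),b-22])) for t in a])
    U=(U-[130,120])*2; print(dx,b,U.min(0).round(1),U.max(0).round(1))
E
```

```text
[[ 25.8176515  -23.14046847  19.55266865]
 [ 25.8205007   20.02017184  19.5514184 ]] 43.160640423954526
0 6 [191.2 249.8] [393.3 423. ]
0 4 [189.9 253.5] [394.7 428.4]
3 6 [190.5 238. ] [394.1 413.7]
3 4 [189.1 241.6] [395.4 419. ]
6 6 [189.7 226. ] [394.8 404.3]
6 4 [188.4 229.5] [396.1 409.6]
```

>>> move_arm(
  series="1 0 -0.04 0.1 0 0 0;1 0 0 0.2 0 0 0;1 0 0 0.2 0 0 0;1 0 0 0.1 0 0 0;1 0 0 0 0 0 0",
)

```text
clock: 10.12
eef_pos: [509.1, -24.6, 42.6]
tcp_rot: [3.141, 0.0, -2.828]
contact_force: [-0.1, -0.0, -0.9]
opening: 0.564
```

```bash
python3 -c "
from w import *
rel([508.3,-24.6,26.5],[np.pi,0,-2.828])"
```

```text
10.12 [509.1 -24.6  42.6] [ 3.141  0.    -2.828] [-0.1 -0.  -0.9] 0.564 shift [0.019 0.006 0.403] turn [0.01 0.03 0.02]
```

No contact with the head's foot now below the post tips; continue down.

>>> move_arm(
  series="1 0 0 0.12 0 0 0;1 0 0 0.12 0 0 0;1 0 0 0.08 0 0 0;1 0 0 0.03 0 0 0;1 0 0 0 0 0 0",
)

```text
clock: 10.75
eef_pos: [509.3, -24.6, 27.8]
tcp_rot: [3.142, 0.001, -2.828]
contact_force: [0.5, -0.0, 0.8]
opening: 0.566
```

```bash
python3 -c "
from w import *
rel([508.3,-24.6,26],[np.pi,0,-2.828])"
```

```text
10.75 [509.3 -24.6  27.8] [ 3.142e+00  1.000e-03 -2.828e+00] [ 0.5 -0.   0.8] 0.566 shift [0.025 0.007 0.045] turn [0.   0.05 0.01]
```

>>> move_arm(
  series="1 0 0 0.05 0 0 0;1 0 0 0 0 0 0;-1 0 0 0 0 0 0;-1 0 0 0 0 0 0;-1 0 0 0 0 0 0;-1 0 0 0 0 0 0;-1 0 0 -0.2 0 0 0;-1 0 0 -0.5 0 0 0;-1 0 0 -0.8 0 0 0;-1 0 0 -0.8 0 0 0;-1 0 0 -0.3 0 0 0;-1 0 0 0 0 0 0",
)

```text
clock: 12.25
eef_pos: [509.2, -24.6, 134.4]
tcp_rot: [-3.141, 0.002, -2.828]
contact_force: [0.2, -0.5, 0.1]
opening: 0.999
```

```bash
python3 - <<'E'
from w import *
q,p,f=wrist('w4')
rel([514.5,-228.5,110],[np.pi,0,-2.828])
M=R.from_euler('xyz',[np.pi,0,-2.828]).as_matrix()
h=cv2.cvtColor(f,cv2.COLOR_BGR2HSV)
m=cv2.inRange(h,(0,110,20),(14,255,150));m[:130]=0
for c in cv2.findContours(m,0,2)[0]:
    if cv2.contourArea(c)>300:
        Q=np.array([onz(p,k[0],42)[:2] for k in c],np.float32);print(cv2.boundingRect(c),cv2.minEnclosingCircle(Q))
cv2.imwrite('pics/w4c.png',f[60:400])
E
```

```text
12.3 [508.9 -24.6 133.9] [ 3.142e+00  1.000e-03 -2.828e+00] [0.7 0.1 0.5] 1.001 shift [ 1.441 -4.892  0.595] turn [0.   0.04 0.02]
(248, 181, 58, 60) ((505.1585388183594, -25.725360870361328), 26.233211517333984)
```

View pics/w4c.png

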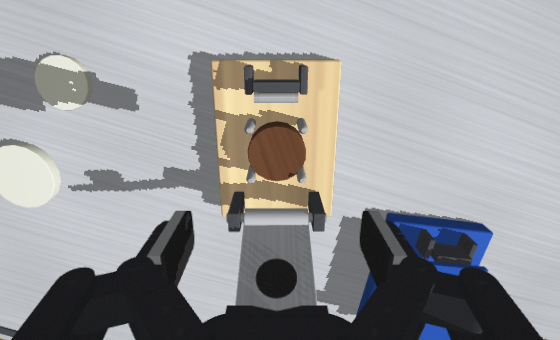

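Head is seated flat between the posts (crop ~277,152); disc at crop (62,82), i.e. full frame (62,142).

```bash
python3 - <<'E'
from w import *
p=vision.camera_params('wrist'); f=cv2.imread('pics/w4.png');h=cv2.cvtColor(f,cv2.COLOR_BGR2HSV)
print(h[142,62],h[130,75],h[142,20])
m=cv2.inRange(h[105:180,25:105],(22,12,60),(50,120,255))
m=cv2.morphologyEx(m,2+1,np.ones((9,9)))
c=max(cv2.findContours(m,0,2)[0],key=cv2.contourArea)
Q=np.array([onz(p,k[0]+[25,105],6)[:2] for k in c],np.float32);print(cv2.boundingRect(c),cv2.minEnclosingCircle(Q),cv2.fitEllipse(Q))
E
```

```text
[ 35  20 140] [ 35  13 234] [113   9 114]
(10, 10, 57, 55) ((512.5174560546875, -227.294189453125), 26.607650756835938) ((512.7709350585938, -227.23516845703125), (48.744991302490234, 52.66305160522461), 21.018156051635742)
```

>>> move_arm(
  series="-1 0.2 -0.6 0 0 0 0;-1 0.25 -0.9 0 0 0 0;-1 0.25 -0.9 0.1 0 0 0;-1 0.25 -0.9 0.1 0 0 0;-1 0.25 -0.8 0.1 0 0 0;-1 0.2 -0.5 0.1 0 0 0;-1 0 -0.1 0 0 0 0;-1 0 0 0 0 0 0",
)

```text
clock: 13.3
eef_pos: [508.3, -223.9, 106.2]
tcp_rot: [3.132, -0.012, -2.826]
contact_force: [-0.3, 0.5, -1.0]
opening: 1.002
```

```bash
python3 - <<'E'
from w import *
rel([514.5,-228.5,15],[np.pi,0,-2.828])
q,p,f=wrist('w5')
u=proj(p,[514.5,-228.5,8]).astype(int);x0,y0=u-70; print(u)
h=cv2.cvtColor(f,cv2.COLOR_BGR2HSV)[y0:y0+140,x0:x0+140]
m=cv2.inRange(h,(22,12,60),(50,120,255));m=cv2.morphologyEx(m,3,np.ones((7,7)))
for c in cv2.findContours(m,0,2)[0]:
    if cv2.contourArea(c)>500:
        Q=np.array([onz(p,k[0]+[x0,y0],7)[:2] for k in c],np.float32);print(cv2.boundingRect(c),cv2.minEnclosingCircle(Q),cv2.fitEllipse(Q))
E
```

```text
13.3 [ 508.3 -223.9  106.2] [ 3.132 -0.012 -2.826] [-0.3  0.5 -1. ] 1.002 shift [-0.138 -0.18   2.276] turn [ 0.56 -0.67  0.09]
[267 220]
(42, 41, 57, 55) ((513.3790283203125, -229.44248962402344), 25.344295501708984) ((513.42041015625, -229.66712951660156), (48.15752410888672, 49.930381774902344), 104.50665283203125)
```

>>> move_arm(
  series="-1 -0.08 -0.17 0.3 0.5 -0.6 0;-1 0 0 0.6 0 0 0;-1 0 0 0.6 0 0 0;-1 0 0 0.5 0 0 0;-1 0 0 0.2 0 0 0;-1 0 0 0 0 0 0",
)

```text
clock: 14.1
eef_pos: [515.2, -226.1, 13.7]
tcp_rot: [-3.14, 0.002, -2.821]
contact_force: [-0.3, -0.2, 0.0]
opening: 1.001
```

```bash
python3 - <<'E'
from w import *
rel([513.4,-229.5,0],[np.pi,0,-2.828])
E
```

```text
14.1 [ 515.2 -226.1   13.7] [-3.140e+00  2.000e-03 -2.821e+00] [-0.3 -0.2  0. ] 1.001 shift [ 0.069 -0.067  0.342] turn [-0.07  0.11  0.4 ]
```

>>> move_arm(
  series="-1 0.07 -0.07 0.2 0 0 0.4;-1 0 0 0.1 0 0 0;-1 0 0 0.03 0 0 0;-1 0 0 0 0 0 0",
)

```text
clock: 14.6
eef_pos: [514.5, -230.4, 1.3]
tcp_rot: [-3.138, 0.004, -2.828]
contact_force: [0.8, 0.2, -0.2]
opening: 1.002
```

```bash
python3 - <<'E'
from w import *
rel([513.4,-229.5,0],[np.pi,0,-2.828])
E
```

```text
14.6 [ 514.5 -230.4    1.3] [-3.138  0.004 -2.828] [ 0.8  0.2 -0.2] 1.002 shift [0.02  0.031 0.031] turn [-0.19  0.25 -0.03]
```

>>> move_arm(
  series="-1 0 0.02 0 -0.2 0.3 0;1 0 0 0 0 0 0;1 0 0 0 0 0 0;1 0 0 0 0 0 0;1 0 0 0 0 0 0;1 0 0 0 0 0 0;1 0 0 0 0 0 0",
)

```text
clock: 15.48
eef_pos: [514.7, -229.7, 2.3]
tcp_rot: [-3.141, -0.001, -2.828]
contact_force: [0.2, -0.4, 0.5]
opening: 0.538
```

```bash
python3 - <<'E'
from w import *
rel([513.4,-229.5,0],[np.pi,0,-2.828])
E
```

```text
15.47 [ 514.7 -229.7    2.3] [-3.141e+00 -1.000e-03 -2.828e+00] [ 0.2 -0.4  0.5] 0.538 shift [0.03  0.015 0.059] turn [-0.02 -0.03 -0.02]
```

>>> move_arm(
  series="1 0 0 -0.2 0 0 0;1 0 0 -0.5 0 0 0;1 0 0 -0.7 0 0 0;1 0 0 -0.7 0 0 0;1 0 0 -0.3 0 0 0;1 0 0 0 0 0 0",
)

```text
clock: 16.23
eef_pos: [514.5, -229.6, 102.2]
tcp_rot: [3.142, -0.001, -2.828]
contact_force: [-0.2, -0.2, -0.8]
opening: 0.537
```

```bash
python3 - <<'E'
from w import *
rel([505.8,-25,110],[np.pi,0,-2.828])
q,p,f=wrist('w6'); M=R.from_euler('xyz',q['tcp_rot']).as_matrix()
a=np.linspace(0,2*np.pi,90)
for dx in(-3,0,3):
    U=np.array([proj(p,q['eef_pos']+M@np.array([dx+25*np.cos(t),25*np.sin(t),2.3-8])) for t in a]); print(dx,U.min(0).round(1),U.max(0).round(1))
h=cv2.cvtColor(f,cv2.COLOR_BGR2HSV)
m=cv2.inRange(h,(22,12,60),(50,120,255));m[:200]=0;m[:,:200]=0;m[:,360:]=0
c=max(cv2.findContours(m,0,2)[0],key=cv2.contourArea);print(cv2.boundingRect(c))
cv2.imwrite('pics/w6c.png',cv2.resize(f[180:380,160:400],None,fx=2.5,fy=2.5))
E
```

```text
16.23 [ 514.5 -229.6  102.2] [ 3.142e+00 -1.000e-03 -2.828e+00] [-0.2 -0.2 -0.8] 0.537 shift [-1.368  4.933 -0.196] turn [ 0.   -0.05 -0.02]
-3 [229.  241.6] [323.2 323. ]
0 [228.7 236.1] [323.5 318.6]
3 [228.4 230.5] [323.8 314.1]
(226, 231, 95, 104)
```

View pics/w6c.png

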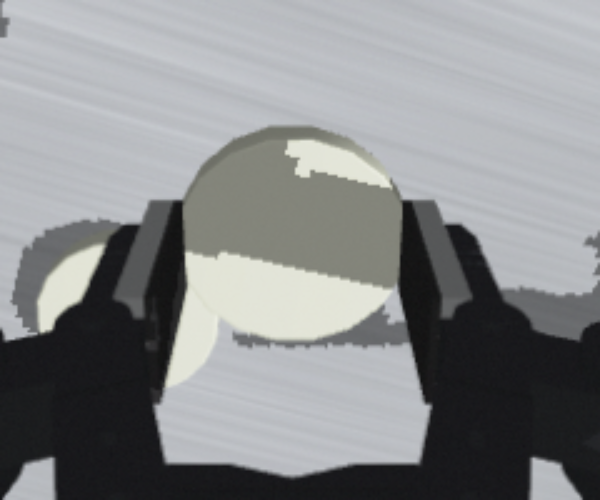

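Disc is held level, centred in the pads (crop 293,235). Move over the pocket.

>>> move_arm(
  series="1 -0.2 0.6 0 0 0 0;1 -0.25 0.9 0 0 0 0;1 -0.25 0.9 0 0 0 0;1 -0.25 0.9 0 0 0 0;1 -0.25 0.8 0 0 0 0;1 -0.15 0.45 0.1 0 0 0;1 0 0 0.3 0 0 0;1 0 0 0.3 0 0 0;1 0 0 0 0 0 0",
)

```text
clock: 17.4
eef_pos: [503.4, -34.5, 62.8]
tcp_rot: [3.135, -0.014, -2.83]
contact_force: [-0.3, 0.5, -0.2]
opening: 0.539
```

```bash
python3 - <<'E'
from w import *
rel([506.9,-24.9,60],[np.pi,0,-2.828])
E
```

```text
17.4 [503.4 -34.5  62.8] [ 3.135 -0.014 -2.83 ] [-0.3  0.5 -0.2] 0.539 shift [-0.159  0.202  0.069] turn [ 0.38 -0.8  -0.12]
```

>>> move_arm(
  series="1 -0.16 0.2 0 0.4 -0.8 -0.1;1 0 0 0 0 0 0;1 0 0 0 0 0 0",
)

```text
clock: 17.77
eef_pos: [507.6, -25.4, 62.9]
tcp_rot: [-3.141, 0.001, -2.83]
contact_force: [0.2, 0.5, 0.7]
opening: 0.54
```

```bash
python3 - <<'E'
from w import *
rel([506.9,-24.9,60],[np.pi,0,-2.828])
q,p,f=wrist('w7')
cv2.imwrite('pics/w7c.png',cv2.resize(f[150:350,155:395],None,fx=2.5,fy=2.5))
E
```

```text
17.77 [507.6 -25.4  62.9] [-3.141e+00  1.000e-03 -2.830e+00] [0.2 0.5 0.7] 0.54 shift [0.012 0.017 0.071] turn [-0.06  0.07 -0.1 ]
```

View pics/w7c.png

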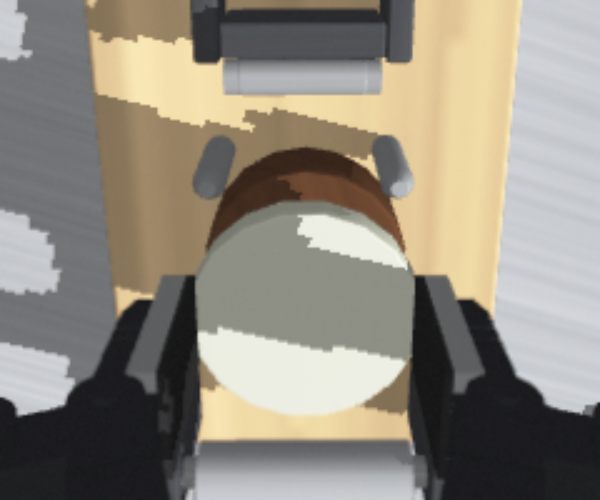

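```bash
python3 - <<'E'
from w import *
p=vision.camera_params('wrist'); q=r.sense(); M=R.from_euler('xyz',q['tcp_rot']).as_matrix()
T=np.array([onz(p,((x+.5)/2.5-.5+155,(y+.5)/2.5-.5+150),49) for x,y in((207,187),(401,187))])
print((T-q['eef_pos'])@M, np.linalg.norm(T[0]-T[1]))
D=np.array([onz(p,((x+.5)/2.5-.5+155,(y+.5)/2.5-.5+150),q['eef_pos'][2]-2.3+8) for x,y in((195,305),(415,305),(305,415),(305,214))])
print((D-q['eef_pos'])@M)
E
```

```text
[[ 23.54648845 -21.79742345  13.86002601]
 [ 23.56362933  21.93623291  13.81402587]] 43.73368391183227
[[  4.71091271 -22.70370353  -5.68201524]
 [  4.73612364  23.27510098  -5.73038585]
 [-23.09961218   0.29508533  -5.67150103]
 [ 25.42455207   0.28428849  -5.73202362]]
```

Disc and pocket agree within 0.3 mm in both directions. Lower it.

>>> move_arm(
  series="1 0 0 0.12 0 0 0;1 0 0 0.12 0 0 0;1 0 0 0.08 0 0 0;1 0 0 0.05 0 0 0;1 0 0 0 0 0 0",
)

```text
clock: 18.45
eef_pos: [507.7, -25.6, 47.1]
tcp_rot: [-3.14, 0.002, -2.83]
contact_force: [0.2, -0.0, 0.1]
opening: 0.538
```

```bash
python3 - <<'E'
from w import *
rel([507.6,-25.4,44],[np.pi,0,-2.828])
E
```

```text
18.45 [507.7 -25.6  47.1] [-3.14e+00  2.00e-03 -2.83e+00] [ 0.2 -0.   0.1] 0.538 shift [0.001 0.006 0.079] turn [-0.07  0.09 -0.12]
```

>>> move_arm(
  series="1 0 0 0.05 0 0 0;1 0 0 0.03 0 0 0;1 0 0 0 0 0 0",
)

```text
clock: 18.82
eef_pos: [507.8, -25.6, 44.3]
tcp_rot: [-3.14, 0.002, -2.83]
contact_force: [-0.0, -0.0, 1.2]
opening: 0.54
```

>>> move_arm(
  series="-1 0 0 0 0 0 0;-1 0 0 0 0 0 0;-1 0 0 0 0 0 0;-1 0 0 0 0 0 0;-1 0 0 -0.2 0 0 0;-1 0 0 -0.5 0 0 0;-1 0 0 -0.7 0 0 0;-1 0 0 -0.6 0 0 0;-1 0 0 -0.3 0 0 0;-1 0 0 0 0 0 0",
)

```text
clock: 20.08
eef_pos: [507.6, -25.5, 140.6]
tcp_rot: [-3.14, 0.002, -2.83]
contact_force: [-0.8, 0.9, 0.6]
opening: 0.996
```

```bash
python3 - <<'E'
from w import *
rel([505.7,-25.3,134],[np.pi,0,-2.828])
q,p,f=wrist('w8')
u=proj(p,[505.7,-25.3,50]).astype(int);x0,y0=u-60;print(u)
h=cv2.cvtColor(f,cv2.COLOR_BGR2HSV)[y0:y0+120,x0:x0+120]
m=cv2.inRange(h,(24,8,60),(50,60,255));m=cv2.morphologyEx(m,3,np.ones((5,5)))
for c in cv2.findContours(m,0,2)[0]:
    if cv2.contourArea(c)>500:
        Q=np.array([onz(p,k[0]+[x0,y0],50)[:2] for k in c],np.float32);print(cv2.boundingRect(c),cv2.minEnclosingCircle(Q),cv2.fitEllipse(Q))
# cover tip line: from two fixed views
for n in('top','scene'):
    g=vision.grab_frame(n)[:,:,::-1]; cv2.imwrite(f'pics/{n}1.png',g)
pt=vision.camera_params('top')
# predicted cover corners in top image for several angles
c,s=np.cos(.314),np.sin(.314); ctr=np.array([505.7,-25.0])
for th in(1.9,2.0,2.1,2.2):
    o=[]
    for y in(28,-28):
        x=55-112*np.cos(th); z=53+112*np.sin(th)
        o+=list((proj(pt,[ctr[0]+c*x-s*y,ctr[1]+s*x+c*y,z])-[255,165])*7)
    print(th,np.round(o))
E
```

```text
20.07 [507.6 -25.5 140.6] [-3.14e+00  2.00e-03 -2.83e+00] [-0.8  0.9  0.6] 0.996 shift [0.045 0.021 0.166] turn [-0.08  0.13 -0.12]
[277 215]
(31, 32, 59, 56) ((506.4027099609375, -26.336639404296875), 25.772863388061523) ((506.4781494140625, -25.847124099731445), (48.29487991333008, 49.648414611816406), 118.96040344238281)
1.9 [151.  26. 310. -23.]
2.0 [142.   1. 300. -48.]
2.1 [134. -23. 291. -71.]
2.2 [126. -44. 282. -91.]
```

Disc seated at (506.4,-26.0), apparent Ø49–50 at z=50, so flat. Now close the fingers, rise over and go behind the cover.

>>> move_arm(
  series="1 0 0 -0.5 0 0 0;1 0 0 -0.7 0 0 0;1 -0.2 0 -0.5 0 0 0;1 -0.6 0 0 0 0 0;1 -0.8 0 0 0 0 0;1 -0.8 0 0 0 0 0;1 -0.7 0 0 0 0 0;1 -0.3 0 0 0 0 0;1 0 0 0 0 0 0",
)

```text
clock: 21.35
eef_pos: [634.2, 17.2, 197.2]
tcp_rot: [3.136, -0.017, -2.831]
contact_force: [0.5, -0.5, 0.0]
opening: -0.004
```

```bash
cat >> w.py <<'E'
def jig():
    q=r.sense(); d=q['eef_pos']-[505.9,-25.6,0]; c,s=np.cos(.314),np.sin(.314)
    print(round(q['clock'],2),'jig XYZ',np.round([c*d[0]+s*d[1],-s*d[0]+c*d[1],d[2]],1),'F',q['contact_force'].round(1)); rel([505.9+140*c,-25.6+140*s,135],[np.pi,0,-2.828])
E
python3 -c "
from w import *
jig()"
```

```text
21.35 jig XYZ [135.3   1.1 197.2] F [ 0.5 -0.5  0. ]
21.35 [634.2  17.2 197.2] [ 3.136 -0.017 -2.831] [ 0.5 -0.5  0. ] -0.004 shift [-0.145 -0.035  1.551] turn [ 0.3  -1.   -0.15]
```

>>> move_arm(
  series="1 -0.1 -0.03 0.4 0.3 -1 0;1 0 0 0.6 0 0 0;1 0 0 0.4 0 0 0;1 0 0 0.1 0 0 0;1 0 0 0 0 0 0",
)

```text
clock: 21.98
eef_pos: [634.3, 15.9, 135.1]
tcp_rot: [3.141, -0.003, -2.831]
contact_force: [-0.0, 0.4, 0.7]
opening: -0.0
```

```bash
python3 -c "
from w import *
jig()"
```

```text
21.98 jig XYZ [134.9  -0.2 135.1] F [-0.   0.4  0.7]
21.98 [634.3  15.9 135.1] [ 3.141e+00 -3.000e-03 -2.831e+00] [-0.   0.4  0.7] -0.0 shift [-0.127  0.005  0.003] turn [ 0.02 -0.16 -0.19]
```

>>> move_arm(
  series="1 0.15 0 0 0 0 0;1 0.2 0 0 0 0 0;1 0.2 0 0 0 0 0;1 0.2 0 0 0 0 0;1 0.2 0 0 0 0 0;1 0.25 0 0 0 0 0;1 0.25 0 0 0 0 0;1 0.25 0 0 0 0 0;1 0.25 0 0 0 0 0;1 0.25 0 0 0 0 0;1 0.2 0 0 0 0 0;1 0.2 0 0 0 0 0;1 0.1 0 0 0 0 0",
)

```text
clock: 23.6
eef_pos: [525.5, -19.4, 137.5]
tcp_rot: [-3.141, 0.002, -2.831]
contact_force: [1.6, 0.4, -0.7]
opening: 0.003
```

```bash
python3 -c "
from w import *
jig()
q,p,f=wrist('w9')
s=vision.grab_frame('scene')[:,:,::-1]
cv2.imwrite('pics/w9c.png',np.hstack([cv2.resize(f[60:420,80:480],(400,360)),cv2.resize(s[150:270,190:320],(390,360),interpolation=2)]))
"
```

```text
23.6 jig XYZ [ 2.060e+01 -1.000e-01  1.375e+02] F [ 1.6  0.4 -0.7]
23.6 [525.5 -19.4 137.5] [-3.141e+00  2.000e-03 -2.831e+00] [ 1.6  0.4 -0.7] 0.003 shift [-2.985  0.015  0.067] turn [-0.05  0.1  -0.2 ]
```

>>> move_arm(
  series="1 0.22 0 0.12 0 0 0;1 0.22 0 0.14 0 0 0;1 0.17 0 0.17 0 0 0;1 0.16 0 0.18 0 0 0;1 0.13 0 0.2 0 0 0;1 0.12 0 0.18 0 0 0;1 0 0 0 0 0 0",
)

```text
clock: 24.58
eef_pos: [483.5, -32.6, 94.3]
tcp_rot: [-3.141, -0.0, -2.831]
contact_force: [0.5, 0.0, -0.1]
opening: 0.003
```

```bash
python3 -c "
from w import *
jig()"
```

```text
24.57 jig XYZ [-23.5   0.2  94.3] F [ 0.5  0.  -0.1]
24.57 [483.5 -32.6  94.3] [-3.141 -0.    -2.831] [ 0.5  0.  -0.1] 0.003 shift [-4.088  0.009 -1.017] turn [-0.02 -0.   -0.19]
```

>>> move_arm(
  series="1 0.05 0 0.12 0 0 0;1 0.05 0 0.12 0 0 0;1 0.04 0 0.1 0 0 0;1 0 0 0 0 0 0",
)

```text
clock: 25.08
eef_pos: [478.4, -34.4, 80.0]
tcp_rot: [-3.141, 0.001, -2.831]
contact_force: [-0.7, 0.3, -0.1]
opening: -0.001
```

```bash
python3 -c "
from w import *
jig()"
```

```text
25.07 jig XYZ [-28.9   0.1  80. ] F [-0.7  0.3 -0.1]
25.07 [478.4 -34.4  80. ] [-3.141e+00  1.000e-03 -2.831e+00] [-0.7  0.3 -0.1] -0.001 shift [-4.223  0.011 -1.372] turn [-0.03  0.03 -0.18]
```

>>> move_arm(
  series="1 0.04 0 0.06 0 0 0;1 0.03 0 0.06 0 0 0;1 0 0 0.05 0 0 0;1 0 0 0.04 0 0 0",
)

```text
clock: 25.58
eef_pos: [475.8, -35.3, 71.3]
tcp_rot: [-3.141, 0.001, -2.831]
contact_force: [-0.4, 0.0, 3.4]
opening: -0.003
```

```bash
python3 -c "
from w import *
jig()"
```

```text
25.57 jig XYZ [-31.7   0.   71.3] F [-0.4  0.   3.4]
25.57 [475.8 -35.3  71.3] [-3.141e+00  1.000e-03 -2.831e+00] [-0.4  0.   3.4] -0.003 shift [-4.293  0.013 -1.587] turn [-0.04  0.06 -0.18]
```

Contact at the expected height (71.3, force building). Press slowly.

>>> move_arm(
  series="1 0 0 0.03 0 0 0;1 0 0 0.03 0 0 0;1 0 0 0.03 0 0 0",
)

```text
clock: 25.95
eef_pos: [475.5, -35.5, 69.0]
tcp_rot: [-3.141, 0.0, -2.831]
contact_force: [-2.5, 0.2, 9.1]
opening: -0.001
```

>>> move_arm(
  series="1 0 0 0.04 0 0 0;1 0 0 0.04 0 0 0;1 0 0 0.04 0 0 0",
)

```text
clock: 26.32
eef_pos: [475.1, -35.6, 64.7]
tcp_rot: [-3.141, -0.001, -2.831]
contact_force: [0.5, -0.7, 0.1]
opening: -0.0
```

>>> move_arm(
  series="1 0 0 0.04 0 0 0;1 0 0 0.04 0 0 0;1 0 0 0.03 0 0 0",
)

```text
clock: 26.7
eef_pos: [475.3, -35.5, 59.7]
tcp_rot: [-3.141, -0.001, -2.831]
contact_force: [0.5, -0.7, -0.1]
opening: 0.004
```

>>> move_arm(
  series="1 0 0 0.03 0 0 0;1 0 0 0.03 0 0 0",
)

```text
clock: 26.95
eef_pos: [475.4, -35.6, 58.6]
tcp_rot: [-3.141, -0.001, -2.831]
contact_force: [-7.7, 0.4, 30.3]
opening: -0.003
```

Solid stop at z≈59: shut height. Backing off and checking.

>>> move_arm(
  series="1 0 0 -0.1 0 0 0;1 0 0 -0.3 0 0 0;1 0.3 0 -0.6 0 0 0;1 0.5 0 -0.8 0 0 0;1 0.5 0 -0.6 0 0 0;1 0.3 0 -0.2 0 0 0;1 0 0 0 0 0 0",
)

```text
clock: 27.82
eef_pos: [413.6, -55.5, 167.7]
tcp_rot: [-3.14, 0.001, -2.831]
contact_force: [-0.4, 0.7, -0.4]
opening: 0.003
```

```bash
python3 - <<'E'
from w import *
jig()
q,p,f=wrist('w10'); s=vision.grab_frame('scene')[:,:,::-1]
c,d=np.cos(.314),np.sin(.314); g=f.copy()
for th,col in((0,(0,255,0)),(.12,(0,0,255))):
  for y in(28,-28):
    x=55-112*np.cos(th)+6*np.sin(th); z=53+112*np.sin(th)+6*np.cos(th)
    u=proj(p,[505.9+c*x-d*y,-25.6+d*x+c*y,z]); print(th,u.round(1)); cv2.circle(g,tuple(int(v) for v in u),2,col,-1)
cv2.imwrite('pics/w10c.png',np.hstack([g[60:420,80:480],cv2.resize(s[150:270,190:320],(390,360),interpolation=2)]))
E
```

```text
27.82 jig XYZ [-97.    0.  167.7] F [-0.4  0.7 -0.4]
27.82 [413.6 -55.5 167.7] [-3.140e+00  1.000e-03 -2.831e+00] [-0.4  0.7 -0.4] 0.003 shift [-5.925  0.018  0.823] turn [-0.09  0.07 -0.14]
0 [306.4 250.7]
0 [246.7 250.8]
0.12 [307.8 258.9]
0.12 [245.4 259.1]
```

View pics/w10c.png

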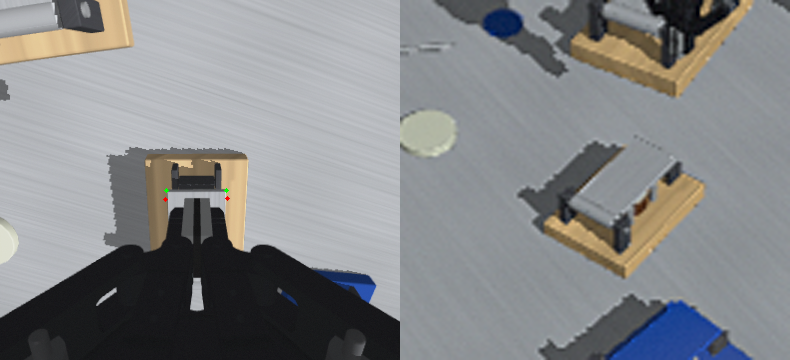

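The last view shows the cover's front edge at wrist row 250. That matches the shut prediction (250.7), not the sprung-back one (259), and the catch bar lies over it. The tool is clear of everything.

```bash
python3 -c "
from rig import r
print(r.sign_off(), r.sense()['clock'])"
```

```text
the job is handed in; nothing more can be done
the job is handed in; nothing more can be done
```

I loaded the jig in the order asked and handed it in at about 28 s: head between the posts, disc flat on top of it, cover shut and held by the catch.

- **Head and disc:** Both went in between the posts with almost no contact force. After I let go, the wrist camera put the disc within about 1 mm of the pocket centre. It measured 49–50 mm across at its seated height, so it lies flat.
- **Cover:** The force built to about 9 N at the last reading before the catch gave way, then dropped to zero. The cover came to a solid stop at its shut height of 59 mm. In the last picture, taken with the arm clear, its front edge is where a shut cover should be (row 250; predicted 250.7 shut, 259 sprung back).
- **Pressed harder than needed:** My last small push landed on the already shut cover and the force read 30 N. That is under the 50 N that would bend it, but well above the 12 N the catch needs.
- **Small disagreement:** The gripper read 46 mm on the disc and 48 mm on the head, though both are 50 mm. The pictures showed both the right size, so I went by those.
- **Not checked:** I sent no move at the bottle, the screwdriver, the finished knob or the look-alikes. I did not measure their positions again at the end.

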